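# Load the second pivot set in its carrier and hold it up level

### The arm

A 6-joint arm with a two-finger parallel gripper is mounted at the origin on the work surface. World frame = base frame: x ahead of the robot, y to its left, z up, the work surface at z = 0. Lengths are in m, angles in rad, forces in N, time in s.
With the tool pointing down it reaches from about 0.375 to 0.975 m from the base axis. Payload 3.8 kg.
Tool frame: the origin (TCP) lies at the very end of the fingers, on their centre line; the grasp point (between the pads) lies bot.grip_point_offset behind it (bot.grip_point_offset is the distance from the TCP to the grasp point, in m); z points along the fingers, y is the line along which they close (so a half turn about z gives the same grasp; the last joint's range is limited). The gripper opens to 85 mm and grips with 20 to 120 N. Pads are 22 mm wide; open, the fingers measure 114 mm over their backs; the gripper's body (76 mm by 85 mm) begins 54 mm behind the grasp point. The pads swing forward as they close: fully open they stand 13 mm farther back than shut.
Start: joints at [-1.356, 0.264, 1.604, -0, 1.274, -0.037], TCP at [0.168, -0.654, 0.231] pointing down, gripper open.
Joint ranges: [-2.63, 2.63], [-0.94, 2.18], [0.31, 2.57], [-1.31, 4.45], [0, 2.66], [-2.55, 2.55]. Speed limits (rad/s): [2.57, 2.57, 3.14, 3.14, 3.14, 3.14].

### API

Orientations are given as a rotation vector (axis times angle).
In Python, from workcell import bot, vision gives the robot as it stands.
- The arm moves only by the tool play_rows, never from a script. Its argument "rows" is a list of rows, each an object of numbers: "dx", "dy", "dz": the shift along the tool's x, y, z as a fraction of full scale; "roll": the turn about the tool's z as a fraction of full scale; "fingers": the closure, from 0 (fully open) to 1 (shut). In form: [{"dx": .., "dy": .., "dz": .., "roll": .., "fingers": ..}, ...]. A call has 1 to 20 rows; each row shifts and turns the commanded pose from where the row before left it, along the tool's axes as they then stand; what a row does not reach is not made up. Full scale, the value 1, is 0.04 m for a shift and 4 degrees for a turn. A row lasts 1/12 s, in which the tool goes at most 41.7 mm and 7.16 degrees, less where a joint would pass 70% of its speed; a pose out of reach is approached as far as the arm can. A call with a number of a shift or a turn outside -1 to 1 is refused whole. A call with a gripper value outside its range is refused whole. The fingers move at their own pace and stop on an object; "grip_force" is the grip in N (left out, the last holds). Time passes only in rows, so rows that do not move let the fingers close. It gives the time, the measured TCP pose, the force and the opening at its end, in the units of the state.
- bot.read_state(): the state, without advancing time (a new reading comes with each control period).
- vision.read_camera(name): name is "scene" or "top"; returns a dict with "pixels" (400x640x3 uint8, red, green, blue), "depth" (400x640 float32, m along the optical axis (not along the pixel's ray), 0 where there is no reading), "fx", "fy", "cx", "cy" (pixels), "R" (3x3) and "t" (3): a world point X has camera coordinates R X + t. Camera axes: x right, y down, z forward; pixel columns grow to the right and rows downward; lengths in m; the calibration is good to about 2 mm. A picture is of the moment at which its call begins.
- bot.finish_job(): hands the job in, once; it reports no verdict.
The state is a dict: "time": time; "q": joint angles; "joint_vel": joint speeds; "joint_torque": joint torques, N m; "tool_pos": TCP position; "tcp_rot": TCP orientation; "wrist_force": force on the tool from outside, world axes, zero at the start; "torque": the same for the moment, N m; "width": opening from 0.0 (shut) to 1.0 (fully open).
Only numpy, scipy, OpenCV 4.12 (cv2) and the standard library are available. Lean on these libraries where they do the work, as an engineer would, in place of code of your own. Each camera call takes 0.05 s, during which the arm holds its last target. There are 200 camera calls.

### The job

Fill the carrier's empty nest to match the full one: set the flanged hub down into the nest, then lower the spacer ring over the hub's stub, then the cover disc on top of the spacer, each lying flat. Then take the carrier by its handle, lift it level to about 10 cm clear of the bench and finish while still holding it there by the handle, steady and level, with both sets in place. Leave the other things on the bench where they are.

Things in the scene. Friction and masses are not known exactly. Their poses are not given: they have to be found in the camera images.
- carrier: loose aluminium base plate 244 (x) x 96 (y) x 6 mm with a round nest near each end and an arched handle across the middle; about 0.38 kg, about 0.9 kg with both sets in. Origin: centre of the plate's underside, z up. Its yaw is arbitrary. It stands on the bench and is not fixed. The fully loaded carrier balances about the handle
- handle: rubber grip bar of the carrier's handle, 85 mm long (along the carrier's y), 16 mm wide (x), 20 mm tall; origin at the bar's centre, 72 mm above the carrier's underside (top 82 mm), on two 16 x 5 mm uprights at its ends. Same axes as the carrier. Take it from above, in the middle of its length, fingers closing along the carrier's x. When working over a nest keep the gripper's broad side parallel to the bar, since the bar stands 80 mm from either nest's centre
- nest_empty (a point): centre of the floor of the empty nest, 80 mm from the carrier's centre along its +x, 6 mm above its underside; a collar 62 mm inside, 74 mm outside, 7.5 mm high. Same axes as the carrier
- nest_full (a point): the same for the full nest, on the carrier's -x side, which already holds a finished set (hub, spacer, disc) to copy
- hub_mid (a point): centre, half-way up, of the loose aluminium flanged hub, upright on the bench: flange 56 mm across and 12 mm thick at the bottom (its lowest 7 mm taper in to 48 mm), on it a stub 20 mm across and 30 mm tall whose last 8 mm taper to 13 mm; 42 mm tall in all. Grasp the stub from above, anywhere from 14 to 33 mm above its foot. About 0.13 kg. z up. The three loose parts lie at least 100 mm apart
- spacer_mid (a point): centre of the loose aluminium spacer ring lying flat on the bench: 44 mm outside, 24 mm bore, 12 mm thick, about 0.05 kg. Grasp across its outside. Seated, it lies on the hub's flange, centre 18 mm above the nest floor
- disc_mid (a point): centre of the loose steel cover disc lying flat on the bench: 54 mm outside, 24 mm bore, 8 mm thick, about 0.09 kg. Grasp across its outside. Seated, it lies on the spacer, centre 28 mm above the nest floor
- hub2_mid (a point): the hub of the finished set, already in the full nest (same size and point as the loose one)
- spacer2_mid (a point): the spacer of the finished set, already in place
- disc2_mid (a point): the disc of the finished set, already in place
- hammer: bystander: hammer lying to the left of the carrier
- wrench: bystander: open-end wrench lying to the left of the carrier
- spray_can: bystander: upright spray can 58 mm across, 170 mm tall, beyond the loose parts
- brush: bystander: hand brush lying beyond the carrier
- nut: bystander: dark hexagon nut 30 mm across flats, 15 mm thick, among the loose parts
- magnet: bystander: flat square welding magnet 75 x 75 x 18 mm, beyond the carrier
Mind the look-alikes: they are no part of the job. Leave any turquoise look-alike of the part that bears spacer_mid alone.

How it is judged:
By the outcome, as a careful person would: the job done as asked, in the order asked, and still so for the second after the job is handed in, while the arm keeps its last pose, push and grip.
It also fails if it takes over 72 s, if anything falls off the work surface, if the arm or the gripper's body presses on something with over 40 N, if the wrist force passes 120 N, or if a joint passes its speed limit or range.

## Working session

There is one attempt and no reset: what is moved stays moved. The work goes in short steps, Python scripts to look and compute and a tool call to move; the robot and the scene stay as the last step left them, time stands still between calls to the robot, and variables do not carry over. Pictures are saved under pics/ and viewed, on a budget of 10 in all, crops included, one or two more only if the job needs it, and the job is handed in when it is done.

Besides the shell and the picture viewer there is one more tool, called by a JSON object that holds its "fn" and its "kwargs". play_rows: Moves the arm, as the interface text tells. Its arguments: {"type":"object","properties":{"rows":{"type":"array","items":{"type":"object","properties":{"dx":{"type":"number","minimum":-1,"maximum":1},"dy":{"type":"number","minimum":-1,"maximum":1},"dz":{"type":"number","minimum":-1,"maximum":1},"roll":{"type":"number","minimum":-1,"maximum":1},"fingers":{"type":"number"}}}},"grip_force":{"type":"number"}},"required":["rows"]}

```bash
mkdir -p pics
cat > h.py <<'E'
import numpy as np,cv2
from workcell import bot,vision
def cam(n,save=None):
    c=vision.read_camera(n)
    if save: cv2.imwrite('pics/'+save,c['pixels'][:,:,::-1])
    return c
def cloud(c):
    d=c['depth'];v,u=np.mgrid[0:400,0:640]
    P=np.stack([(u-c['cx'])/c['fx']*d,(v-c['cy'])/c['fy']*d,d],-1)
    return (P-c['t'])@c['R']   # R^T (X-t)
def ray(c,u,v,z):
    d=c['R'].T@np.array([(u-c['cx'])/c['fx'],(v-c['cy'])/c['fy'],1.]);o=-c['R'].T@c['t']
    return o+d*(z-o[2])/d[2]
E
python3 - <<'E'
from h import *
for n in('top','scene'):
    c=cam(n,n+'0.png'); np.savez(n+'0.npz',**c); print(n,c['fx'],-c['R'].T@c['t'],c['R'].round(2).tolist())
s=bot.read_state();print(s,bot.grip_point_offset)
E
```

```text
top 491.8520523235133 [0.29063684 0.03959351 1.41087742] [[0.05, -1.0, 0.0], [-0.98, -0.05, -0.21], [0.21, 0.01, -0.98]]
scene 397.37480643994564 [ 0.86055753 -0.48814061  0.90314775] [[0.87, 0.49, 0.01], [0.39, -0.69, -0.61], [-0.29, 0.54, -0.79]]
{'time': 0.1, 'q': array([-1.35587106e+00,  2.64677030e-01,  1.60527121e+00,  1.97414368e-06,
        1.27366216e+00, -3.69216250e-02]), 'joint_vel': array([ 0.00057993, -0.00113666, -0.00206168, -0.00013847,  0.00088   ,
       -0.00038757]), 'joint_torque': array([ 4.59917483e-04, -5.16708398e+01, -3.68589735e+01, -1.08222007e-04,
        6.29884045e-03, -2.96783014e-06]), 'tool_pos': array([ 0.16804848, -0.65306201,  0.23006879]), 'tcp_rot': array([-3.11472396e+00, -3.94302183e-01,  2.78586097e-04]), 'wrist_force': array([-0.11276239,  0.59397301, -0.54521365]), 'torque': array([-0.04046157, -0.01431231, -0.05525477]), 'width': 1.0017174856899582} 0.0187
```

View pics/top0.png

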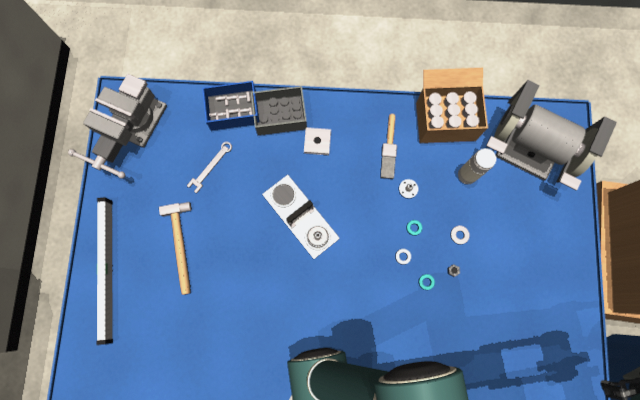

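View pics/scene0.png

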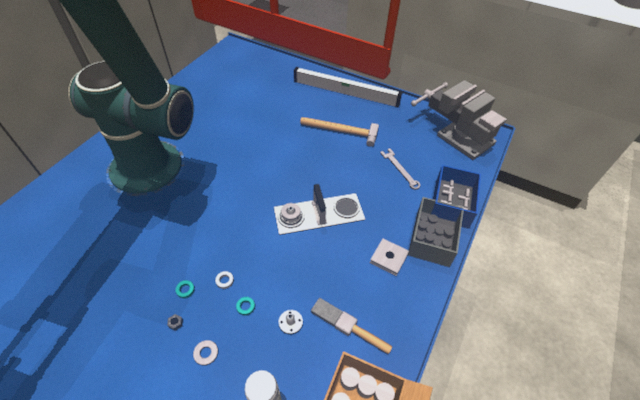

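The top view shows the hub at (408,188), the white spacer at (403,256) and the pale disc at (460,235). The turquoise look-alikes are at (414,228) and (427,282), and the nut is at (454,270). The carrier's empty nest is at (284,194), its full nest at (318,236) and the dark handle at (300,212). The scene view agrees: hub (290,321), spacer (224,279), disc (205,352), empty nest (346,207), full nest (291,213).

```bash
cat > m.py <<'E'
from h import *
def blob(c,u,v,z,r=30,f=None):
    hsv=cv2.cvtColor(c['pixels'],cv2.COLOR_RGB2HSV)
    m=((hsv[...,1]<90)&(hsv[...,2]>90)).astype(np.uint8) if f is None else f(hsv).astype(np.uint8)
    w=np.zeros_like(m);cv2.circle(w,(u,v),r,1,-1);m&=w
    cs,_=cv2.findContours(m,cv2.RETR_EXTERNAL,cv2.CHAIN_APPROX_NONE)
    k=max(cs,key=cv2.contourArea)
    return k,(cv2.fitEllipse(k))
if __name__=='__main__':
    for n,pts in dict(top=dict(hub=(408,188,.012),spacer=(403,256,.012),disc=(460,235,.008)),scene=dict(hub=(290,321,.012),spacer=(224,279,.012),disc=(205,352,.008))).items():
        c=dict(np.load(n+'0.npz'));X=cloud(c)
        for p,(u,v,z) in pts.items():
            k,e=blob(c,u,v,z,18)
            m=np.zeros((400,640),np.uint8);cv2.drawContours(m,[k],-1,1,-1)
            m=(m>0)&(X[...,2]>z-.004)&(X[...,2]<z+.05); q=X[m]
            print(n,p,np.round(e[0],1),np.round(e[1],1),ray(c,*e[0],z)[:2].round(4),'cloud',q.mean(0).round(4),np.ptp(q,0).round(3))
        # handle bar by height, plate by height
        u,v=(300,212) if n=='top' else (320,207)
        w=np.zeros((400,640),np.uint8);cv2.circle(w,(u,v),60,1,-1)
        for a,b in((.074,.09),(.003,.009)):
            q=X[(w>0)&(X[...,2]>a)&(X[...,2]<b)]; r=cv2.minAreaRect(q[:,:2].astype(np.float32)*1000);print(n,a,len(q),r)
        hsv=cv2.cvtColor(c['pixels'],cv2.COLOR_RGB2HSV)
        for nm,(uu,vv) in (dict(e=(284,194),f=(318,236)) if n=='top' else dict(e=(346,207),f=(291,213))).items():
            print(nm,c['pixels'][vv,uu-20:uu+21:2].mean(1).astype(int).tolist(),X[vv,uu-20:uu+21:4,2].round(3).tolist())
E
python3 m.py
python3 - <<'E'
import cv2,numpy as np
t=cv2.imread('pics/top0.png')[165:270,250:350];s=cv2.imread('pics/scene0.png')[170:245,260:380]
cv2.imwrite('pics/c1.png',np.vstack([cv2.resize(t,(480,320) if 0 else (336,353)),cv2.resize(s,(336,210))]))
E
```

```text
top hub [408.2 188.1] [18.3 19.1] [ 0.6482 -0.2058] cloud [ 0.6455 -0.2046  0.0165] [0.053 0.054 0.04 ]
top spacer [403.  256.1] [14.7 15.4] [ 0.4483 -0.1941] cloud [ 0.4474 -0.194   0.0121] [0.043 0.041 0.011]
top disc [459.8 234.4] [17.6 18.9] [ 0.5201 -0.3571] cloud [ 0.5196 -0.3561  0.008 ] [0.053 0.051 0.016]
top 0.074 184 ((549.4457397460938, 106.1064453125), (16.826610565185547, 84.439697265625), 42.008705139160156)
top 0.003 2451 ((564.7275390625, 106.72871398925781), (346.9504699707031, 345.1960144042969), 18.01952362060547)
e [240, 241, 241, 234, 200, 129, 129, 129, 128, 129, 130, 128, 125, 128, 130, 209, 239, 240, 241, 241, 159] [0.006, 0.005, 0.008, 0.002, 0.01, 0.008, 0.002, 0.004, 0.004, 0.005, 0.004]
f [240, 241, 241, 234, 210, 206, 236, 237, 145, 165, 153, 141, 227, 237, 229, 156, 221, 241, 241, 241, 175] [0.005, 0.012, 0.019, 0.033, 0.04, 0.046, 0.039, 0.035, 0.006, 0.004, 0.001]
scene hub [290.2 321.3] [23.2 24.2] [ 0.6469 -0.2057] cloud [ 0.6488 -0.2072  0.0164] [0.055 0.055 0.037]
scene spacer [223.9 279.3] [16.3 18.1] [ 0.4482 -0.1946] cloud [ 0.449  -0.1948  0.0121] [0.043 0.042 0.009]
scene disc [205.  352.1] [22.4 26.1] [ 0.5187 -0.3569] cloud [ 0.5199 -0.357   0.0086] [0.053 0.052 0.009]
scene 0.074 163 ((551.6852416992188, 105.38201904296875), (16.092761993408203, 88.98977661132812), 41.46012878417969)
scene 0.003 1833 ((526.231689453125, 147.7440948486328), (332.5469970703125, 420.83758544921875), 19.188127517700195)
e [187, 228, 228, 228, 204, 111, 111, 111, 111, 115, 112, 114, 111, 113, 114, 133, 200, 203, 120, 120, 119] [0.007, 0.008, 0.011, 0.006, 0.007, 0.005, 0.008, 0.005, 0.013, 0.0, 0.001]
f [124, 126, 186, 226, 209, 162, 200, 196, 159, 121, 128, 147, 202, 205, 165, 181, 227, 228, 227, 227, 230] [0.002, 0.007, 0.018, 0.036, 0.039, 0.041, 0.037, 0.036, 0.014, 0.005, 0.006]
```

View pics/c1.png

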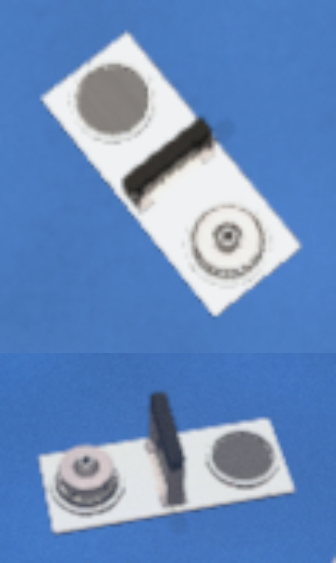

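Run:
```python
from m import *
for n,e,u0,v0 in(('top',(284,194),300,214),('scene',(346,207),320,212)):
    c=dict(np.load(n+'0.npz'))
    k,el=blob(c,*e,.01,16 if n=='top' else 18,lambda h:(h[...,2]<170)&(h[...,2]>80)&(h[...,1]<60))
    print('nest',el,ray(c,*el[0],.0095).round(4), cv2.contourArea(k))
    hsv=cv2.cvtColor(c['pixels'],cv2.COLOR_RGB2HSV);m=(hsv[...,1]<100).astype(np.uint8)
    w=np.zeros_like(m);cv2.circle(w,(u0,v0),52,1,-1);m&=w
    cs,_=cv2.findContours(m,cv2.RETR_EXTERNAL,cv2.CHAIN_APPROX_NONE);k=max(cs,key=cv2.contourArea)
    P=np.array([ray(c,*p[0],.006)[:2] for p in k],np.float32)*1000
    print('plate',cv2.minAreaRect(P))
    W=c['R'];
```

```text
nest ((283.11639404296875, 194.06089782714844), (19.717435836791992, 20.33123207092285), 68.46218872070312) [0.6111 0.1589 0.0095] 313.0
plate ((550.8495483398438, 104.91243743896484), (246.19639587402344, 98.40644073486328), 41.8654670715332)
nest ((346.2031555175781, 206.10887145996094), (16.482099533081055, 21.349578857421875), 95.9795913696289) [0.608  0.1623 0.0095] 274.5
plate ((532.3814697265625, 125.45089721679688), (245.4287872314453, 152.5541229248047), 41.73148727416992)
```

The hub is at about (0.6475,-0.206) and the carrier centre at about (0.550,0.105), yaw 41.8°. I'll turn the tool to that yaw and go above the hub.

{"fn": "play_rows", "kwargs": {"rows": [{"roll": -1}, {"roll": -1}, {"roll": -1}, {"roll": -1}, {"roll": -1}, {"roll": -1}, {"roll": -0.85}, {"dx": 0.4}, {"dx": 0.8}, {"dx": 0.9}, {"dx": 0.9}, {"dx": 0.9}, {"dx": 0.9}, {"dx": 0.9}, {"dx": 0.9}, {"dx": 0.9}, {"dx": 0.9}, {"dx": 0.9}, {"dx": 0.9}, {"dx": 0.9}], "grip_force": 50}}

```text
validation failed for argument at $.ro...
```

{"fn": "play_rows", "kwargs": {"rows": [{"dx": 0.9, "dz": 0.2}, {"dx": 0.9, "dz": 0.4}, {"dx": 0.9, "dz": 0.4}, {"dx": 0.9, "dz": 0.4}, {"dx": 0.7, "dz": 0.4}, {"dx": 0.4, "dz": 0.2, "dy": -0.2}, {"dx": 0.1, "dy": -0.14}, {}, {}]}}

```text
validation failed for argument at $.ro...
```

```bash
cat > p.py <<'E'
from h import *
from scipy.spatial.transform import Rotation as Ro
import sys
def plan(x,y,z,psi):
    s=bot.read_state();R=Ro.from_rotvec(s['tcp_rot']).as_matrix();ps=np.degrees(np.arctan2(R[1,0],R[0,0]))
    a=np.radians(psi);T=np.array([[np.cos(a),np.sin(a),0],[np.sin(a),-np.cos(a),0],[0,0,-1]])
    d=T.T@(np.array([x,y,z])-s['tool_pos'])/.04
    print('t',round(s['time'],2),'tcp',s['tool_pos'].round(4),'psi',ps.round(2),'tilt',np.degrees(np.arccos(-R[2,2])).round(2),'F',s['wrist_force'].round(1),'M',s['torque'].round(2),'w',round(s['width'],3))
    print('units: roll',((ps-psi)/4).round(2),'then dxdydz',d.round(2))
if __name__=='__main__': plan(*map(float,sys.argv[1:]))
E
python3 p.py .6475 -.2057 .0055 41.8
```

```text
t 0.1 tcp [ 0.168  -0.6531  0.2301] psi 14.43 tilt 0.12 F [-0.1  0.6 -0.5] M [-0.04 -0.01 -0.06] w 1.002
units: roll -6.84 then dxdydz [16.39 -0.35  5.61]
```

The moves were refused, probably because every row needs all five fields.

{"fn": "play_rows", "kwargs": {"rows": [{"dx": 0, "dy": 0, "dz": 0, "roll": -1, "fingers": 0}, {"dx": 0, "dy": 0, "dz": 0, "roll": -1, "fingers": 0}, {"dx": 0, "dy": 0, "dz": 0, "roll": -1, "fingers": 0}, {"dx": 0, "dy": 0, "dz": 0, "roll": -1, "fingers": 0}, {"dx": 0, "dy": 0, "dz": 0, "roll": -1, "fingers": 0}, {"dx": 0, "dy": 0, "dz": 0, "roll": -1, "fingers": 0}, {"dx": 0, "dy": 0, "dz": 0, "roll": -0.85, "fingers": 0}, {"dx": 0.5, "dy": 0, "dz": 0, "roll": 0, "fingers": 0}, {"dx": 0.9, "dy": 0, "dz": 0, "roll": 0, "fingers": 0}, {"dx": 0.9, "dy": 0, "dz": 0, "roll": 0, "fingers": 0}, {"dx": 0.9, "dy": 0, "dz": 0, "roll": 0, "fingers": 0}, {"dx": 0.9, "dy": 0, "dz": 0, "roll": 0, "fingers": 0}, {"dx": 0.9, "dy": 0, "dz": 0, "roll": 0, "fingers": 0}, {"dx": 0.9, "dy": 0, "dz": 0, "roll": 0, "fingers": 0}, {"dx": 0.9, "dy": 0, "dz": 0, "roll": 0, "fingers": 0}, {"dx": 0.9, "dy": 0, "dz": 0, "roll": 0, "fingers": 0}, {"dx": 0.9, "dy": 0, "dz": 0, "roll": 0, "fingers": 0}, {"dx": 0.9, "dy": 0, "dz": 0, "roll": 0, "fingers": 0}, {"dx": 0.9, "dy": 0, "dz": 0, "roll": 0, "fingers": 0}, {"dx": 0.9, "dy": 0, "dz": 0, "roll": 0, "fingers": 0}], "grip_force": 50}}

```text
time: 1.77
tool_pos: [0.5058, -0.3506, 0.2308]
tcp_rot: [-2.934, -1.121, 0.001]
wrist_force: [0.2, -0.0, 0.3]
width: 1.001
```

{"fn": "play_rows", "kwargs": {"rows": [{"dx": 0.9, "dy": 0, "dz": 0.2, "roll": 0, "fingers": 0}, {"dx": 0.9, "dy": 0, "dz": 0.4, "roll": 0, "fingers": 0}, {"dx": 0.9, "dy": 0, "dz": 0.4, "roll": 0, "fingers": 0}, {"dx": 0.9, "dy": -0.1, "dz": 0.4, "roll": 0, "fingers": 0}, {"dx": 0.7, "dy": -0.15, "dz": 0.4, "roll": 0, "fingers": 0}, {"dx": 0.5, "dy": -0.1, "dz": 0.2, "roll": 0, "fingers": 0}, {"dx": 0.3, "dy": 0, "dz": 0, "roll": 0, "fingers": 0}, {"dx": 0, "dy": 0, "dz": 0, "roll": 0, "fingers": 0}, {"dx": 0, "dy": 0, "dz": 0, "roll": 0, "fingers": 0}]}}

```text
time: 2.52
tool_pos: [0.648, -0.2061, 0.1517]
tcp_rot: [2.933, 1.123, -0.0]
wrist_force: [-0.8, -0.2, 0.5]
width: 0.998
```

```bash
python3 p.py .6475 -.2057 .0055 41.8
```

```text
t 2.52 tcp [ 0.648  -0.2061  0.1517] psi 41.89 tilt 0.05 F [-0.8 -0.2  0.5] M [ 0.01  0.01 -0.02] w 0.998
units: roll 0.02 then dxdydz [-0.   -0.02  3.66]
```

{"fn": "play_rows", "kwargs": {"rows": [{"dx": 0, "dy": 0, "dz": 0.5, "roll": 0, "fingers": 0}, {"dx": 0, "dy": 0, "dz": 0.6, "roll": 0, "fingers": 0}, {"dx": 0, "dy": 0, "dz": 0.6, "roll": 0, "fingers": 0}, {"dx": 0, "dy": 0, "dz": 0.6, "roll": 0, "fingers": 0}, {"dx": 0, "dy": 0, "dz": 0.5, "roll": 0, "fingers": 0}, {"dx": 0, "dy": 0, "dz": 0.4, "roll": 0, "fingers": 0}, {"dx": 0, "dy": 0, "dz": 0.22, "roll": 0, "fingers": 0}, {"dx": 0, "dy": 0, "dz": 0, "roll": 0, "fingers": 0}, {"dx": 0, "dy": 0, "dz": 0, "roll": 0, "fingers": 0.6}, {"dx": 0, "dy": 0, "dz": 0, "roll": 0, "fingers": 0.8}, {"dx": 0, "dy": 0, "dz": 0, "roll": 0, "fingers": 1}, {"dx": 0, "dy": 0, "dz": 0, "roll": 0, "fingers": 1}, {"dx": 0, "dy": 0, "dz": 0, "roll": 0, "fingers": 1}, {"dx": 0, "dy": 0, "dz": 0, "roll": 0, "fingers": 1}, {"dx": 0, "dy": 0, "dz": 0, "roll": 0, "fingers": 1}, {"dx": 0, "dy": 0, "dz": 0, "roll": 0, "fingers": 1}]}}

```text
time: 3.85
tool_pos: [0.6486, -0.2061, 0.0157]
tcp_rot: [2.933, 1.121, 0.002]
wrist_force: [-0.1, 0.8, 5.7]
width: 0.211
```

```bash
python3 p.py .6475 -.2057 .0145 41.8; python3 p.py .610 .159 .12 41.8
```

```text
t 3.85 tcp [ 0.6486 -0.2061  0.0157] psi 41.84 tilt 0.11 F [-0.1  0.8  5.7] M [-0.01  0.07 -0.04] w 0.211
units: roll 0.01 then dxdydz [-0.01 -0.02  0.03]
t 3.85 tcp [ 0.6486 -0.2061  0.0157] psi 41.84 tilt 0.11 F [-0.1  0.8  5.7] M [-0.01  0.07 -0.04] w 0.211
units: roll 0.01 then dxdydz [ 5.36 -7.45 -2.61]
```

{"fn": "play_rows", "kwargs": {"rows": [{"dx": 0, "dy": 0, "dz": -0.2, "roll": 0, "fingers": 1}, {"dx": 0, "dy": 0, "dz": -0.5, "roll": 0, "fingers": 1}, {"dx": 0, "dy": 0, "dz": -0.6, "roll": 0, "fingers": 1}, {"dx": 0, "dy": 0, "dz": -0.6, "roll": 0, "fingers": 1}, {"dx": 0, "dy": 0, "dz": -0.5, "roll": 0, "fingers": 1}, {"dx": 0, "dy": 0, "dz": -0.3, "roll": 0, "fingers": 1}, {"dx": 0, "dy": 0, "dz": 0, "roll": 0, "fingers": 1}, {"dx": 0, "dy": 0, "dz": 0, "roll": 0, "fingers": 1}]}}

```text
time: 4.52
tool_pos: [0.6477, -0.2058, 0.1226]
tcp_rot: [2.934, 1.121, 0.001]
wrist_force: [0.2, -0.1, -2.0]
width: 0.21
```

```bash
python3 p.py .610 .159 .12 41.8; python3 -c "
from h import *
a=cam('scene','s1.png')['pixels'];b=cam('top','t1.png')['pixels']
cv2.imwrite('pics/v1.png',np.hstack([cv2.resize(a[200:360,210:370],(480,480)),cv2.resize(b[110:250,330:470],(320,480))])[:,:,::-1])"
```

```text
t 4.52 tcp [ 0.6477 -0.2058  0.1226] psi 41.83 tilt 0.03 F [ 0.2 -0.1 -2. ] M [ 0.    0.02 -0.03] w 0.21
units: roll 0.01 then dxdydz [ 5.38 -7.43  0.07]
```

View pics/v1.png

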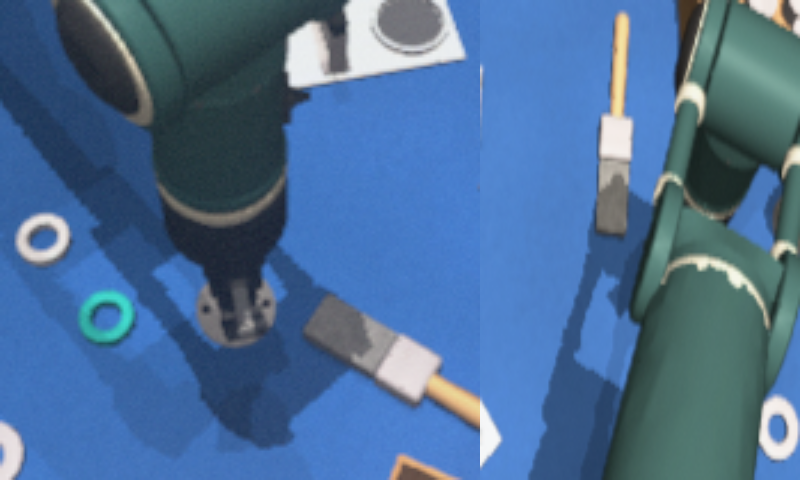

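The hub is in the grip and hanging level in the scene crop. I'll carry it over the empty nest.

{"fn": "play_rows", "kwargs": {"rows": [{"dx": 0.19, "dy": -0.26, "dz": 0, "roll": 0, "fingers": 1}, {"dx": 0.38, "dy": -0.53, "dz": 0, "roll": 0, "fingers": 1}, {"dx": 0.38, "dy": -0.53, "dz": 0, "roll": 0, "fingers": 1}, {"dx": 0.38, "dy": -0.53, "dz": 0, "roll": 0, "fingers": 1}, {"dx": 0.38, "dy": -0.53, "dz": 0, "roll": 0, "fingers": 1}, {"dx": 0.38, "dy": -0.53, "dz": 0, "roll": 0, "fingers": 1}, {"dx": 0.38, "dy": -0.53, "dz": 0, "roll": 0, "fingers": 1}, {"dx": 0.38, "dy": -0.53, "dz": 0, "roll": 0, "fingers": 1}, {"dx": 0.38, "dy": -0.53, "dz": 0, "roll": 0, "fingers": 1}, {"dx": 0.38, "dy": -0.53, "dz": 0, "roll": 0, "fingers": 1}, {"dx": 0.38, "dy": -0.53, "dz": 0, "roll": 0, "fingers": 1}, {"dx": 0.38, "dy": -0.53, "dz": 0, "roll": 0, "fingers": 1}, {"dx": 0.38, "dy": -0.53, "dz": 0, "roll": 0, "fingers": 1}, {"dx": 0.38, "dy": -0.53, "dz": 0, "roll": 0, "fingers": 1}, {"dx": 0.25, "dy": -0.28, "dz": 0, "roll": 0, "fingers": 1}, {"dx": 0, "dy": 0, "dz": 0, "roll": 0, "fingers": 1}, {"dx": 0, "dy": 0, "dz": 0, "roll": 0, "fingers": 1}]}}

```text
time: 6.03
tool_pos: [0.609, 0.1599, 0.1214]
tcp_rot: [2.933, 1.125, -0.003]
wrist_force: [0.4, 0.2, -2.0]
width: 0.206
```

```bash
python3 p.py .610 .159 .022 41.8
```

```text
t 6.03 tcp [0.609  0.1599 0.1214] psi 41.96 tilt 0.11 F [ 0.4  0.2 -2. ] M [-0.03 -0.07  0.03] w 0.206
units: roll 0.04 then dxdydz [0.   0.03 2.49]
```

Lower to just above the nest, then slowly in.

{"fn": "play_rows", "kwargs": {"rows": [{"dx": 0, "dy": 0.03, "dz": 0.4, "roll": 0, "fingers": 1}, {"dx": 0, "dy": 0, "dz": 0.5, "roll": 0, "fingers": 1}, {"dx": 0, "dy": 0, "dz": 0.5, "roll": 0, "fingers": 1}, {"dx": 0, "dy": 0, "dz": 0.4, "roll": 0, "fingers": 1}, {"dx": 0, "dy": 0, "dz": 0.2, "roll": 0, "fingers": 1}, {"dx": 0, "dy": 0, "dz": 0.15, "roll": 0, "fingers": 1}, {"dx": 0, "dy": 0, "dz": 0.1, "roll": 0, "fingers": 1}, {"dx": 0, "dy": 0, "dz": 0.1, "roll": 0, "fingers": 1}, {"dx": 0, "dy": 0, "dz": 0.07, "roll": 0, "fingers": 1}, {"dx": 0, "dy": 0, "dz": 0, "roll": 0, "fingers": 1}]}}

```text
time: 6.87
tool_pos: [0.6109, 0.1582, 0.0258]
tcp_rot: [2.935, 1.121, 0.001]
wrist_force: [-0.1, -0.3, -1.9]
width: 0.212
```

```bash
python3 p.py .610 .159 .020 41.8
```

```text
t 6.87 tcp [0.6109 0.1582 0.0258] psi 41.82 tilt 0.02 F [-0.1 -0.3 -1.9] M [ 0.03 -0.01  0.01] w 0.212
units: roll 0.0 then dxdydz [-0.   -0.03  0.15]
```

{"fn": "play_rows", "kwargs": {"rows": [{"dx": 0, "dy": 0, "dz": 0.05, "roll": 0, "fingers": 1}, {"dx": 0, "dy": 0, "dz": 0.05, "roll": 0, "fingers": 1}, {"dx": 0, "dy": 0, "dz": 0, "roll": 0, "fingers": 1}, {"dx": 0, "dy": 0, "dz": 0, "roll": 0, "fingers": 1}]}}

```text
time: 7.2
tool_pos: [0.6107, 0.1584, 0.0218]
tcp_rot: [2.935, 1.122, 0.0]
wrist_force: [0.5, 0.2, -1.3]
width: 0.21
```

```bash
python3 p.py .610 .159 .020 41.8
```

```text
t 7.2 tcp [0.6107 0.1584 0.0218] psi 41.83 tilt 0.01 F [ 0.5  0.2 -1.3] M [-0.04  0.03 -0.02] w 0.21
units: roll 0.01 then dxdydz [-0.   -0.02  0.05]
```

{"fn": "play_rows", "kwargs": {"rows": [{"dx": 0, "dy": 0, "dz": 0.03, "roll": 0, "fingers": 1}, {"dx": 0, "dy": 0, "dz": 0, "roll": 0, "fingers": 1}, {"dx": 0, "dy": 0, "dz": 0, "roll": 0, "fingers": 0.5}, {"dx": 0, "dy": 0, "dz": 0, "roll": 0, "fingers": 0.3}, {"dx": 0, "dy": 0, "dz": 0, "roll": 0, "fingers": 0.3}, {"dx": 0, "dy": 0, "dz": 0, "roll": 0, "fingers": 0.3}, {"dx": 0, "dy": 0, "dz": -0.3, "roll": 0, "fingers": 0.3}, {"dx": 0, "dy": 0, "dz": -0.6, "roll": 0, "fingers": 0.3}, {"dx": 0, "dy": 0, "dz": -0.7, "roll": 0, "fingers": 0.3}, {"dx": 0, "dy": 0, "dz": -0.7, "roll": 0, "fingers": 0.3}, {"dx": 0, "dy": 0, "dz": -0.3, "roll": 0, "fingers": 0.3}, {"dx": 0, "dy": 0, "dz": 0, "roll": 0, "fingers": 0.3}]}}

```text
time: 8.2
tool_pos: [0.6139, 0.159, 0.1296]
tcp_rot: [2.933, 1.121, 0.014]
wrist_force: [0.5, 0.3, -0.4]
width: 0.702
```

```bash
python3 p.py .4482 -.1943 .12 41.8
```

```text
t 8.2 tcp [0.6139 0.159  0.1296] psi 41.83 tilt 0.5 F [ 0.5  0.3 -0.4] M [-0.   -0.01 -0.  ] w 0.702
units: roll 0.01 then dxdydz [-8.98  3.82  0.24]
```

{"fn": "play_rows", "kwargs": {"rows": [{"dx": -0.3, "dy": 0.12, "dz": 0, "roll": 0, "fingers": 0.3}, {"dx": -0.6, "dy": 0.25, "dz": 0, "roll": 0, "fingers": 0.3}, {"dx": -0.6, "dy": 0.25, "dz": 0, "roll": 0, "fingers": 0.3}, {"dx": -0.6, "dy": 0.25, "dz": 0, "roll": 0, "fingers": 0.3}, {"dx": -0.6, "dy": 0.25, "dz": 0, "roll": 0, "fingers": 0.3}, {"dx": -0.6, "dy": 0.25, "dz": 0, "roll": 0, "fingers": 0.3}, {"dx": -0.6, "dy": 0.25, "dz": 0, "roll": 0, "fingers": 0.3}, {"dx": -0.6, "dy": 0.25, "dz": 0, "roll": 0, "fingers": 0.3}, {"dx": -0.6, "dy": 0.25, "dz": 0, "roll": 0, "fingers": 0.3}, {"dx": -0.6, "dy": 0.25, "dz": 0, "roll": 0, "fingers": 0.3}, {"dx": -0.6, "dy": 0.25, "dz": 0, "roll": 0, "fingers": 0.3}, {"dx": -0.6, "dy": 0.25, "dz": 0, "roll": 0, "fingers": 0.3}, {"dx": -0.6, "dy": 0.25, "dz": 0, "roll": 0, "fingers": 0.3}, {"dx": -0.6, "dy": 0.25, "dz": 0, "roll": 0, "fingers": 0.3}, {"dx": -0.6, "dy": 0.25, "dz": 0, "roll": 0, "fingers": 0.3}, {"dx": -0.3, "dy": 0.2, "dz": 0, "roll": 0, "fingers": 0.3}, {"dx": 0, "dy": 0, "dz": 0, "roll": 0, "fingers": 0.3}, {"dx": 0, "dy": 0, "dz": 0, "roll": 0, "fingers": 0.3}]}}

```text
time: 9.7
tool_pos: [0.4421, -0.1956, 0.1224]
tcp_rot: [-2.933, -1.117, 0.004]
wrist_force: [0.1, 0.1, 0.4]
width: 0.697
```

```bash
python3 p.py .4482 -.1943 .002 41.8;  python3 -c "
from m import *
b=cam('top','t2.png');a=cam('scene','s2.png')
cv2.imwrite('pics/v2.png',np.hstack([cv2.resize(a['pixels'][160:240,260:380],(480,320)),cv2.resize(b['pixels'][165:265,255:345],(288,320))])[:,:,::-1])
for c,z in((a,'s'),(b,'t')):
  X=cloud(c)
  for nm,(x,y) in dict(e=(.610,.159),f=(.4905,.0517)).items():
    d=np.hypot(X[...,0]-x,X[...,1]-y)
    for lo,hi,r in((.014,.022,.032),(.030,.036,.03),(.042,.052,.012)):
        m=(d<r+.006)&(X[...,2]>lo)&(X[...,2]<hi);q=X[m]
        if len(q)>4: print(z,nm,lo,len(q),q.mean(0).round(4),cv2.minEnclosingCircle(q[:,:2].astype(np.float32)*1000))
"
```

```text
t 9.7 tcp [ 0.4421 -0.1956  0.1224] psi 41.69 tilt 0.23 F [0.1 0.1 0.4] M [-0.04 -0.07 -0.04] w 0.697
units: roll -0.03 then dxdydz [0.14 0.08 3.01]
s e 0.014 219 [0.6133 0.1527 0.0174] ((611.0365600585938, 157.4140625), 36.08059310913086)
s e 0.03 11 [0.6136 0.1517 0.0333] ((612.1466064453125, 154.85061645507812), 9.209136009216309)
s e 0.042 27 [0.6127 0.1561 0.0466] ((612.2438354492188, 156.09059143066406), 8.616660118103027)
s f 0.014 111 [0.4993 0.0388 0.0172] ((492.37713623046875, 50.89791488647461), 36.21267318725586)
s f 0.03 44 [0.4968 0.0485 0.0345] ((489.80572509765625, 53.11717987060547), 27.997621536254883)
s f 0.042 30 [0.4928 0.0503 0.0464] ((491.5329284667969, 50.9533576965332), 8.459267616271973)
t e 0.014 235 [0.6094 0.1589 0.0174] ((607.7191162109375, 158.72689819335938), 36.45625305175781)
t e 0.03 6 [0.6051 0.1568 0.0322] ((610.2570190429688, 158.75579833984375), 10.605981826782227)
t e 0.042 24 [0.6093 0.1586 0.046 ] ((609.3658447265625, 158.22837829589844), 8.684001922607422)
t f 0.014 74 [0.4817 0.0547 0.0168] ((489.2969665527344, 52.280967712402344), 36.434715270996094)
t f 0.03 73 [0.4886 0.0541 0.034 ] ((489.83319091796875, 52.97552490234375), 26.456430435180664)
t f 0.042 30 [0.4903 0.0523 0.0464] ((491.33319091796875, 47.47892761230469), 17.27208709716797)
```

View pics/v2.png

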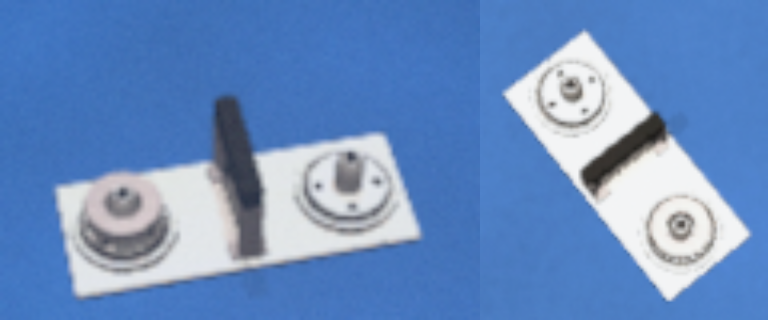

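The hub sits flat in the nest in both views, with its stub at about (0.611,0.158). Next I'll pick the spacer.

{"fn": "play_rows", "kwargs": {"rows": [{"dx": 0.14, "dy": 0.08, "dz": 0.3, "roll": 0, "fingers": 0.3}, {"dx": 0, "dy": 0, "dz": 0.6, "roll": 0, "fingers": 0.3}, {"dx": 0, "dy": 0, "dz": 0.6, "roll": 0, "fingers": 0.3}, {"dx": 0, "dy": 0, "dz": 0.6, "roll": 0, "fingers": 0.3}, {"dx": 0, "dy": 0, "dz": 0.4, "roll": 0, "fingers": 0.3}, {"dx": 0, "dy": 0, "dz": 0.25, "roll": 0, "fingers": 0.3}, {"dx": 0, "dy": 0, "dz": 0.15, "roll": 0, "fingers": 0.3}, {"dx": 0, "dy": 0, "dz": 0.05, "roll": 0, "fingers": 0.3}, {"dx": 0, "dy": 0, "dz": 0, "roll": 0, "fingers": 0.3}]}}

```text
time: 10.55
tool_pos: [0.4509, -0.194, 0.0063]
tcp_rot: [-2.934, -1.122, 0.0]
wrist_force: [0.4, 0.4, 0.9]
width: 0.702
```

```bash
python3 p.py .4482 -.1943 .002 41.8
```

```text
t 10.55 tcp [ 0.4509 -0.194   0.0063] psi 41.87 tilt 0.01 F [0.4 0.4 0.9] M [-0.01 -0.02 -0.05] w 0.702
units: roll 0.02 then dxdydz [-0.06 -0.04  0.11]
```

{"fn": "play_rows", "kwargs": {"rows": [{"dx": -0.05, "dy": -0.04, "dz": 0.1, "roll": 0, "fingers": 0.3}, {"dx": 0, "dy": 0, "dz": 0, "roll": 0, "fingers": 0.3}, {"dx": 0, "dy": 0, "dz": 0, "roll": 0, "fingers": 0.45}, {"dx": 0, "dy": 0, "dz": 0, "roll": 0, "fingers": 0.6}, {"dx": 0, "dy": 0, "dz": 0, "roll": 0, "fingers": 0.8}, {"dx": 0, "dy": 0, "dz": 0, "roll": 0, "fingers": 0.8}, {"dx": 0, "dy": 0, "dz": 0, "roll": 0, "fingers": 0.8}]}}

```text
time: 11.13
tool_pos: [0.4485, -0.1948, 0.0037]
tcp_rot: [2.934, 1.121, 0.001]
wrist_force: [-2.3, 0.7, 6.5]
width: 0.482
```

```bash
python3 p.py .4482 -.1943 .002 41.8
```

```text
t 11.13 tcp [ 0.4485 -0.1948  0.0037] psi 41.82 tilt 0.06 F [-2.3  0.7  6.5] M [0.18 0.32 0.01] w 0.482
units: roll 0.0 then dxdydz [ 0.   -0.01  0.04]
```

{"fn": "play_rows", "kwargs": {"rows": [{"dx": 0, "dy": 0, "dz": -0.2, "roll": 0, "fingers": 0.8}, {"dx": 0, "dy": 0, "dz": -0.5, "roll": 0, "fingers": 0.8}, {"dx": 0, "dy": 0, "dz": -0.6, "roll": 0, "fingers": 0.8}, {"dx": 0, "dy": 0, "dz": -0.6, "roll": 0, "fingers": 0.8}, {"dx": 0, "dy": 0, "dz": -0.6, "roll": 0, "fingers": 0.8}, {"dx": 0, "dy": 0, "dz": -0.5, "roll": 0, "fingers": 0.8}, {"dx": 0, "dy": 0, "dz": -0.2, "roll": 0, "fingers": 0.8}, {"dx": 0, "dy": 0, "dz": 0, "roll": 0, "fingers": 0.8}, {"dx": 0, "dy": 0, "dz": 0, "roll": 0, "fingers": 0.8}]}}

```text
time: 11.88
tool_pos: [0.448, -0.1945, 0.1306]
tcp_rot: [2.934, 1.121, 0.001]
wrist_force: [-0.0, -0.1, -0.8]
width: 0.482
```

```bash
python3 p.py .6105 .158 .12 41.8;python3 -c "
from h import *
a=cam('scene','s3.png')
cv2.imwrite('pics/v3.png',cv2.resize(a['pixels'][180:320,150:310],(640,560))[:,:,::-1])"
```

```text
t 11.88 tcp [ 0.448  -0.1945  0.1306] psi 41.82 tilt 0.05 F [-0.  -0.1 -0.8] M [-0.02  0.05 -0.01] w 0.482
units: roll 0.01 then dxdydz [ 8.9  -3.86  0.27]
```

View pics/v3.png

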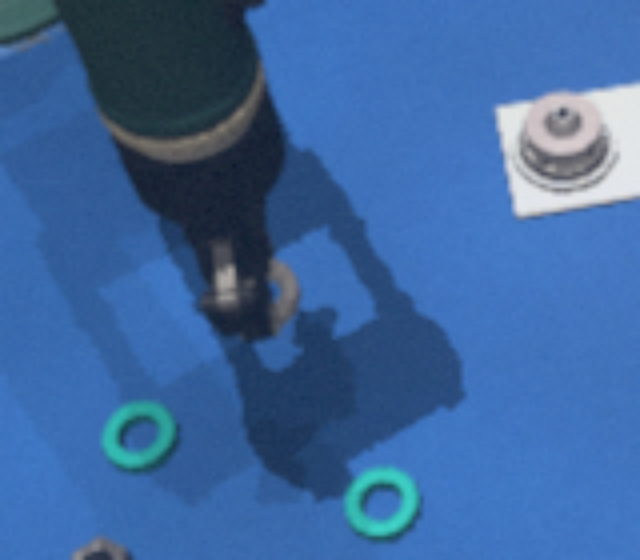

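The ring is held, partly hidden behind the fingers. I'll check its tilt from the depth.

```bash
cat > ringchk.py <<'E'
from p import *
def chk(zoff):
    s=bot.read_state();t=s['tool_pos'];a=np.radians(41.8)
    for n in('scene','top'):
        c=cam(n);X=cloud(c);h=cv2.cvtColor(c['pixels'],cv2.COLOR_RGB2HSV)
        D=X-t;l=np.stack([D[...,0]*np.cos(a)+D[...,1]*np.sin(a),D[...,0]*np.sin(a)-D[...,1]*np.cos(a),D[...,2]],-1)*1000
        m=(np.hypot(l[...,0],l[...,1])<34)&(np.abs(l[...,0])>10)&(h[...,2]>110)&(h[...,1]<80)&(np.abs(l[...,2]-zoff)<20)
        q=l[m]
        print(n,len(q))
        if len(q)<15: continue
        for sg in(1,-1):
            r=q[q[:,0]*sg>0]
            if len(r)>3: print(sg,len(r),'lx',np.percentile(r[:,0],[2,50,98]).round(1),'ly',np.percentile(r[:,1],[2,98]).round(1),'z',np.percentile(r[:,2],[5,50,95]).round(1))
        A=np.c_[q[:,:2],np.ones(len(q))];k,*_=np.linalg.lstsq(A,q[:,2],rcond=None);print('slopes deg',np.degrees(np.arctan(k[:2])).round(1),'z0',k[2].round(1))
chk(8)
E
python3 ringchk.py
```

```text
scene 39
1 39 lx [10.8 15.6 20.5] ly [-17.5  11.4] z [6.4 8.4 9.9]
slopes deg [-3.   1.8] z0 9.3
top 0
```

The ring is level (top about 8.4 mm above the TCP) and centred. I'll carry it over the hub.

{"fn": "play_rows", "kwargs": {"rows": [{"dx": 0.3, "dy": -0.13, "dz": 0, "roll": 0, "fingers": 0.8}, {"dx": 0.6, "dy": -0.26, "dz": 0, "roll": 0, "fingers": 0.8}, {"dx": 0.6, "dy": -0.26, "dz": 0, "roll": 0, "fingers": 0.8}, {"dx": 0.6, "dy": -0.26, "dz": 0, "roll": 0, "fingers": 0.8}, {"dx": 0.6, "dy": -0.26, "dz": 0, "roll": 0, "fingers": 0.8}, {"dx": 0.6, "dy": -0.26, "dz": 0, "roll": 0, "fingers": 0.8}, {"dx": 0.6, "dy": -0.26, "dz": 0, "roll": 0, "fingers": 0.8}, {"dx": 0.6, "dy": -0.26, "dz": 0, "roll": 0, "fingers": 0.8}, {"dx": 0.6, "dy": -0.26, "dz": 0, "roll": 0, "fingers": 0.8}, {"dx": 0.6, "dy": -0.26, "dz": 0, "roll": 0, "fingers": 0.8}, {"dx": 0.6, "dy": -0.26, "dz": 0, "roll": 0, "fingers": 0.8}, {"dx": 0.6, "dy": -0.26, "dz": 0, "roll": 0, "fingers": 0.8}, {"dx": 0.6, "dy": -0.26, "dz": 0, "roll": 0, "fingers": 0.8}, {"dx": 0.6, "dy": -0.26, "dz": 0, "roll": 0, "fingers": 0.8}, {"dx": 0.5, "dy": -0.22, "dz": 0, "roll": 0, "fingers": 0.8}, {"dx": 0.3, "dy": -0.13, "dz": 0, "roll": 0, "fingers": 0.8}, {"dx": 0, "dy": 0, "dz": 0, "roll": 0, "fingers": 0.8}, {"dx": 0, "dy": 0, "dz": 0, "roll": 0, "fingers": 0.8}, {"dx": 0, "dy": 0, "dz": 0, "roll": 0, "fingers": 0.8}]}}

```text
time: 13.62
tool_pos: [0.6094, 0.1571, 0.1294]
tcp_rot: [2.935, 1.121, -0.004]
wrist_force: [-0.1, -0.7, -1.0]
width: 0.479
```

```bash
python3 p.py .6105 .158 .055 41.8
```

```text
t 13.62 tcp [0.6094 0.1571 0.1294] psi 41.82 tilt 0.14 F [-0.1 -0.7 -1. ] M [ 0.02 -0.02  0.  ] w 0.479
units: roll 0.01 then dxdydz [0.04 0.   1.86]
```

{"fn": "play_rows", "kwargs": {"rows": [{"dx": 0.03, "dy": 0, "dz": 0.4, "roll": 0, "fingers": 0.8}, {"dx": 0, "dy": 0, "dz": 0.5, "roll": 0, "fingers": 0.8}, {"dx": 0, "dy": 0, "dz": 0.5, "roll": 0, "fingers": 0.8}, {"dx": 0, "dy": 0, "dz": 0.3, "roll": 0, "fingers": 0.8}, {"dx": 0, "dy": 0, "dz": 0.12, "roll": 0, "fingers": 0.8}, {"dx": 0, "dy": 0, "dz": 0, "roll": 0, "fingers": 0.8}, {"dx": 0, "dy": 0, "dz": 0, "roll": 0, "fingers": 0.8}, {"dx": 0, "dy": 0, "dz": 0, "roll": 0, "fingers": 0.8}]}}

```text
time: 14.28
tool_pos: [0.6123, 0.1588, 0.0591]
tcp_rot: [2.934, 1.121, 0.004]
wrist_force: [0.0, 0.7, -0.4]
width: 0.486
```

```bash
python3 p.py .6105 .158 .0225 41.8
```

```text
t 14.28 tcp [0.6123 0.1588 0.0591] psi 41.81 tilt 0.13 F [ 0.   0.7 -0.4] M [0.01 0.01 0.01] w 0.486
units: roll 0.0 then dxdydz [-0.05 -0.02  0.92]
```

{"fn": "play_rows", "kwargs": {"rows": [{"dx": -0.03, "dy": 0, "dz": 0.08, "roll": 0, "fingers": 0.8}, {"dx": 0, "dy": 0, "dz": 0.08, "roll": 0, "fingers": 0.8}, {"dx": 0, "dy": 0, "dz": 0.08, "roll": 0, "fingers": 0.8}, {"dx": 0, "dy": 0, "dz": 0.08, "roll": 0, "fingers": 0.8}, {"dx": 0, "dy": 0, "dz": 0.08, "roll": 0, "fingers": 0.8}, {"dx": 0, "dy": 0, "dz": 0, "roll": 0, "fingers": 0.8}]}}

```text
time: 14.78
tool_pos: [0.6095, 0.1579, 0.0406]
tcp_rot: [-2.934, -1.122, 0.003]
wrist_force: [0.1, 0.8, -0.1]
width: 0.476
```

```bash
python3 p.py .6105 .158 .0225 41.8
```

```text
t 14.78 tcp [0.6095 0.1579 0.0406] psi 41.83 tilt 0.1 F [ 0.1  0.8 -0.1] M [-0.04 -0.04  0.06] w 0.476
units: roll 0.01 then dxdydz [0.02 0.01 0.45]
```

{"fn": "play_rows", "kwargs": {"rows": [{"dx": 0, "dy": 0, "dz": 0.1, "roll": 0, "fingers": 0.8}, {"dx": 0, "dy": 0, "dz": 0.1, "roll": 0, "fingers": 0.8}, {"dx": 0, "dy": 0, "dz": 0.1, "roll": 0, "fingers": 0.8}, {"dx": 0, "dy": 0, "dz": 0.08, "roll": 0, "fingers": 0.8}, {"dx": 0, "dy": 0, "dz": 0.05, "roll": 0, "fingers": 0.8}, {"dx": 0, "dy": 0, "dz": 0, "roll": 0, "fingers": 0.8}]}}

```text
time: 15.28
tool_pos: [0.6097, 0.1579, 0.0236]
tcp_rot: [-2.934, -1.121, 0.002]
wrist_force: [-0.3, 0.4, -0.3]
width: 0.476
```

```bash
python3 p.py .6105 .158 .0215 41.8
```

```text
t 15.28 tcp [0.6097 0.1579 0.0236] psi 41.83 tilt 0.08 F [-0.3  0.4 -0.3] M [ 0.03 -0.02 -0.02] w 0.476
units: roll 0.01 then dxdydz [0.02 0.01 0.05]
```

Down 1.5 mm more, release, and lift.

{"fn": "play_rows", "kwargs": {"rows": [{"dx": 0, "dy": 0, "dz": 0.04, "roll": 0, "fingers": 0.8}, {"dx": 0, "dy": 0, "dz": 0, "roll": 0, "fingers": 0.8}, {"dx": 0, "dy": 0, "dz": 0, "roll": 0, "fingers": 0.4}, {"dx": 0, "dy": 0, "dz": 0, "roll": 0, "fingers": 0.2}, {"dx": 0, "dy": 0, "dz": 0, "roll": 0, "fingers": 0.2}, {"dx": 0, "dy": 0, "dz": 0, "roll": 0, "fingers": 0.2}, {"dx": 0, "dy": 0, "dz": -0.3, "roll": 0, "fingers": 0.2}, {"dx": 0, "dy": 0, "dz": -0.6, "roll": 0, "fingers": 0.2}, {"dx": 0, "dy": 0, "dz": -0.7, "roll": 0, "fingers": 0.2}, {"dx": 0, "dy": 0, "dz": -0.7, "roll": 0, "fingers": 0.2}, {"dx": 0, "dy": 0, "dz": -0.3, "roll": 0, "fingers": 0.2}, {"dx": 0, "dy": 0, "dz": 0, "roll": 0, "fingers": 0.2}, {"dx": 0, "dy": 0, "dz": 0, "roll": 0, "fingers": 0.2}]}}

```text
time: 16.37
tool_pos: [0.6109, 0.1581, 0.1278]
tcp_rot: [2.934, 1.121, 0.003]
wrist_force: [-0.9, 1.0, -0.7]
width: 0.796
```

```bash
python3 p.py .5195 -.357 .12 41.8
```

```text
t 16.37 tcp [0.6109 0.1581 0.1278] psi 41.83 tilt 0.12 F [-0.9  1.  -0.7] M [ 0.   -0.01 -0.05] w 0.796
units: roll 0.01 then dxdydz [-10.29   8.08   0.2 ]
```

{"fn": "play_rows", "kwargs": {"rows": [{"dx": -0.34, "dy": 0.28, "dz": 0, "roll": 0, "fingers": 0.2}, {"dx": -0.6, "dy": 0.47, "dz": 0, "roll": 0, "fingers": 0.2}, {"dx": -0.6, "dy": 0.47, "dz": 0, "roll": 0, "fingers": 0.2}, {"dx": -0.6, "dy": 0.47, "dz": 0, "roll": 0, "fingers": 0.2}, {"dx": -0.6, "dy": 0.47, "dz": 0, "roll": 0, "fingers": 0.2}, {"dx": -0.6, "dy": 0.47, "dz": 0, "roll": 0, "fingers": 0.2}, {"dx": -0.6, "dy": 0.47, "dz": 0, "roll": 0, "fingers": 0.2}, {"dx": -0.6, "dy": 0.47, "dz": 0, "roll": 0, "fingers": 0.2}, {"dx": -0.6, "dy": 0.47, "dz": 0, "roll": 0, "fingers": 0.2}, {"dx": -0.6, "dy": 0.47, "dz": 0, "roll": 0, "fingers": 0.2}, {"dx": -0.6, "dy": 0.47, "dz": 0, "roll": 0, "fingers": 0.2}, {"dx": -0.6, "dy": 0.47, "dz": 0, "roll": 0, "fingers": 0.2}, {"dx": -0.6, "dy": 0.47, "dz": 0, "roll": 0, "fingers": 0.2}, {"dx": -0.6, "dy": 0.47, "dz": 0, "roll": 0, "fingers": 0.2}, {"dx": -0.6, "dy": 0.47, "dz": 0, "roll": 0, "fingers": 0.2}, {"dx": -0.6, "dy": 0.47, "dz": 0, "roll": 0, "fingers": 0.2}, {"dx": -0.6, "dy": 0.47, "dz": 0, "roll": 0, "fingers": 0.2}, {"dx": -0.35, "dy": 0.28, "dz": 0, "roll": 0, "fingers": 0.2}, {"dx": 0, "dy": 0, "dz": 0, "roll": 0, "fingers": 0.2}, {"dx": 0, "dy": 0, "dz": 0, "roll": 0, "fingers": 0.2}]}}

```text
time: 18.03
tool_pos: [0.5174, -0.3571, 0.1242]
tcp_rot: [-2.932, -1.117, 0.003]
wrist_force: [-0.4, 0.5, 0.5]
width: 0.799
```

```bash
python3 p.py .5195 -.357 .002 41.8;  python3 -c "
from m import *
b=cam('top','t4.png');a=cam('scene','s4.png')
cv2.imwrite('pics/v4.png',np.hstack([cv2.resize(a['pixels'][160:240,260:380],(480,320)),cv2.resize(b['pixels'][165:265,255:345],(288,320))])[:,:,::-1])
for c,z in((a,'s'),(b,'t')):
  X=cloud(c);x,y=.6107,.158
  d=np.hypot(X[...,0]-x,X[...,1]-y)
  for lo,hi,r in((.027,.034,.026),(.042,.052,.012)):
        q=X[(d<r)&(X[...,2]>lo)&(X[...,2]<hi)]
        if len(q)>4: print(z,lo,len(q),q.mean(0).round(4),cv2.minEnclosingCircle(q[:,:2].astype(np.float32)*1000))
"
```

```text
t 18.03 tcp [ 0.5174 -0.3571  0.1242] psi 41.7 tilt 0.26 F [-0.4  0.5  0.5] M [0.04 0.01 0.  ] w 0.799
units: roll -0.03 then dxdydz [0.04 0.03 3.05]
s 0.027 95 [0.6124 0.1538 0.0298] ((611.0443115234375, 157.1285400390625), 21.65576934814453)
s 0.042 27 [0.612  0.1557 0.0467] ((611.8207397460938, 156.3717041015625), 7.946771621704102)
t 0.027 92 [0.6095 0.1573 0.0302] ((609.7428588867188, 157.26487731933594), 21.676847457885742)
t 0.042 23 [0.6095 0.158  0.0463] ((609.2035522460938, 158.42047119140625), 9.29919719696045)
```

View pics/v4.png

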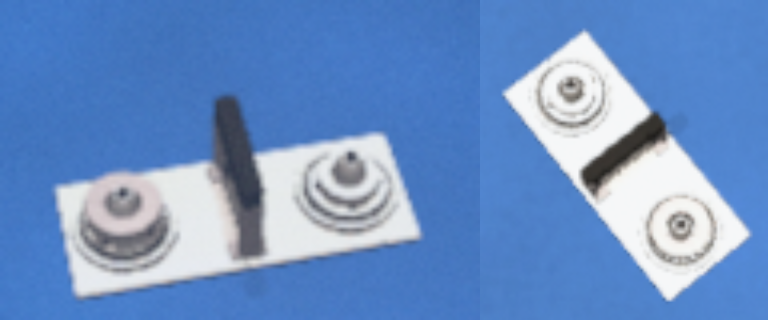

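The spacer lies flat on the flange, top at 30 mm in both views. Now the disc.

{"fn": "play_rows", "kwargs": {"rows": [{"dx": 0.04, "dy": 0.03, "dz": 0.3, "roll": 0, "fingers": 0.2}, {"dx": 0, "dy": 0, "dz": 0.6, "roll": 0, "fingers": 0.2}, {"dx": 0, "dy": 0, "dz": 0.6, "roll": 0, "fingers": 0.2}, {"dx": 0, "dy": 0, "dz": 0.6, "roll": 0, "fingers": 0.2}, {"dx": 0, "dy": 0, "dz": 0.4, "roll": 0, "fingers": 0.2}, {"dx": 0, "dy": 0, "dz": 0.25, "roll": 0, "fingers": 0.2}, {"dx": 0, "dy": 0, "dz": 0.2, "roll": 0, "fingers": 0.2}, {"dx": 0, "dy": 0, "dz": 0, "roll": 0, "fingers": 0.2}, {"dx": 0, "dy": 0, "dz": 0, "roll": 0, "fingers": 0.2}]}}

```text
time: 18.88
tool_pos: [0.5215, -0.3568, 0.0089]
tcp_rot: [-2.934, -1.122, -0.0]
wrist_force: [-0.3, -0.6, 0.8]
width: 0.802
```

```bash
python3 p.py .5195 -.357 0 41.8
```

```text
t 18.88 tcp [ 0.5215 -0.3568  0.0089] psi 41.86 tilt 0.0 F [-0.3 -0.6  0.8] M [ 0.02  0.02 -0.02] w 0.802
units: roll 0.02 then dxdydz [-0.04 -0.03  0.22]
```

{"fn": "play_rows", "kwargs": {"rows": [{"dx": -0.03, "dy": -0.02, "dz": 0.08, "roll": 0, "fingers": 0.2}, {"dx": 0, "dy": 0, "dz": 0.08, "roll": 0, "fingers": 0.2}, {"dx": 0, "dy": 0, "dz": 0, "roll": 0, "fingers": 0.2}, {"dx": 0, "dy": 0, "dz": 0, "roll": 0, "fingers": 0.35}, {"dx": 0, "dy": 0, "dz": 0, "roll": 0, "fingers": 0.5}, {"dx": 0, "dy": 0, "dz": 0, "roll": 0, "fingers": 0.7}, {"dx": 0, "dy": 0, "dz": 0, "roll": 0, "fingers": 0.7}, {"dx": 0, "dy": 0, "dz": 0, "roll": 0, "fingers": 0.7}]}}

```text
time: 19.55
tool_pos: [0.5201, -0.3578, 0.0039]
tcp_rot: [2.934, 1.121, 0.001]
wrist_force: [-1.7, 1.3, 5.7]
width: 0.574
```

```bash
python3 p.py .5195 -.357 0 41.8
```

```text
t 19.55 tcp [ 0.5201 -0.3578  0.0039] psi 41.82 tilt 0.06 F [-1.7  1.3  5.7] M [0.24 0.3  0.  ] w 0.574
units: roll 0.0 then dxdydz [ 0.   -0.03  0.1 ]
```

{"fn": "play_rows", "kwargs": {"rows": [{"dx": 0, "dy": 0, "dz": -0.2, "roll": 0, "fingers": 0.7}, {"dx": 0, "dy": 0, "dz": -0.4, "roll": 0, "fingers": 0.7}, {"dx": 0, "dy": 0, "dz": -0.6, "roll": 0, "fingers": 0.7}, {"dx": 0, "dy": 0, "dz": -0.6, "roll": 0, "fingers": 0.7}, {"dx": 0, "dy": 0, "dz": -0.6, "roll": 0, "fingers": 0.7}, {"dx": 0, "dy": 0, "dz": -0.5, "roll": 0, "fingers": 0.7}, {"dx": 0, "dy": 0, "dz": -0.3, "roll": 0, "fingers": 0.7}, {"dx": 0, "dy": 0, "dz": 0, "roll": 0, "fingers": 0.7}, {"dx": 0, "dy": 0, "dz": 0, "roll": 0, "fingers": 0.7}]}}

```text
time: 20.3
tool_pos: [0.52, -0.3576, 0.1311]
tcp_rot: [2.934, 1.121, 0.001]
wrist_force: [0.2, -0.6, -0.2]
width: 0.568
```

```bash
python3 p.py .6105 .158 .12 41.8; python3 ringchk.py
```

```text
t 20.3 tcp [ 0.52   -0.3576  0.1311] psi 41.82 tilt 0.08 F [ 0.2 -0.6 -0.2] M [0.01 0.04 0.02] w 0.568
units: roll 0.01 then dxdydz [10.28 -8.1   0.28]
scene 0
top 42
1 42 lx [12.6 17.9 23.3] ly [-17.9  16.5] z [-1.   1.9  6.5]
slopes deg [ 4.4 -0.6] z0 0.9
```

```bash
python3 -c "
from h import *
a=cam('scene','s5.png');b=cam('top','t5.png')
p=np.array([.52,-.3576,.131]);
def px(c): q=c['R']@p+c['t'];return int(q[0]/q[2]*c['fx']+c['cx']),int(q[1]/q[2]*c['fy']+c['cy'])
I=[]
for c in(a,b):
  u,v=px(c);print(u,v);I.append(cv2.resize(c['pixels'][v-50:v+50,u-50:u+50],(400,400)))
cv2.imwrite('pics/v5.png',np.hstack(I)[:,:,::-1])"; python3 p.py .6105 .158 .12 41.8
```

```text
192 332
473 227
t 20.5 tcp [ 0.5185 -0.3565  0.1282] psi 41.83 tilt 0.22 F [ 0.1 -0.2 -0.9] M [ 0.01 -0.    0.05] w 0.571
units: roll 0.01 then dxdydz [10.29 -8.05  0.21]
```

View pics/v5.png

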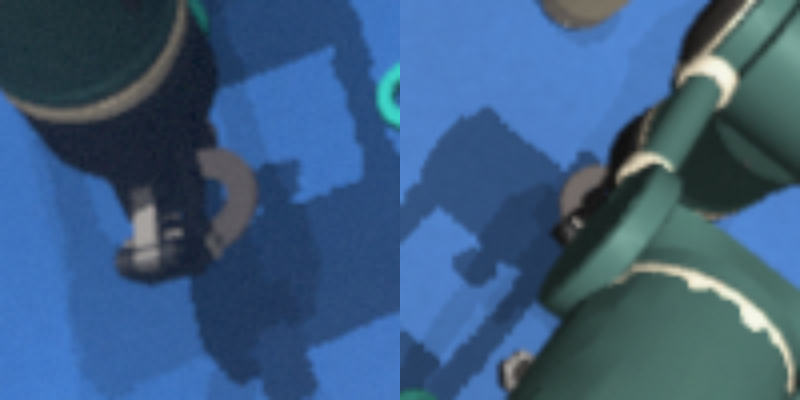

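The disc is held in shadow at scene (205,330). I'll check its tilt with a lower brightness threshold.

```bash
sed -i 's/h\[...,2\]>110/h[...,2]>75/; s/>10)&(h/>13)\&(h/; s/chk(8)/chk(4)/' ringchk.py; python3 ringchk.py
```

```text
scene 118
1 118 lx [13.3 18.3 25.7] ly [-18.  21.] z [2.4 4.6 6.7]
slopes deg [-1.3 -0.8] z0 5.0
top 65
1 65 lx [13.5 18.7 26. ] ly [-19.7  17.1] z [-0.9  2.8  7.8]
slopes deg [ 0.3 -1.3] z0 2.9
```

The disc is level and centred, so I'll carry it to the stack.

{"fn": "play_rows", "kwargs": {"rows": [{"dx": 0.34, "dy": -0.27, "dz": 0, "roll": 0, "fingers": 0.7}, {"dx": 0.6, "dy": -0.47, "dz": 0, "roll": 0, "fingers": 0.7}, {"dx": 0.6, "dy": -0.47, "dz": 0, "roll": 0, "fingers": 0.7}, {"dx": 0.6, "dy": -0.47, "dz": 0, "roll": 0, "fingers": 0.7}, {"dx": 0.6, "dy": -0.47, "dz": 0, "roll": 0, "fingers": 0.7}, {"dx": 0.6, "dy": -0.47, "dz": 0, "roll": 0, "fingers": 0.7}, {"dx": 0.6, "dy": -0.47, "dz": 0, "roll": 0, "fingers": 0.7}, {"dx": 0.6, "dy": -0.47, "dz": 0, "roll": 0, "fingers": 0.7}, {"dx": 0.6, "dy": -0.47, "dz": 0, "roll": 0, "fingers": 0.7}, {"dx": 0.6, "dy": -0.47, "dz": 0, "roll": 0, "fingers": 0.7}, {"dx": 0.6, "dy": -0.47, "dz": 0, "roll": 0, "fingers": 0.7}, {"dx": 0.6, "dy": -0.47, "dz": 0, "roll": 0, "fingers": 0.7}, {"dx": 0.6, "dy": -0.47, "dz": 0, "roll": 0, "fingers": 0.7}, {"dx": 0.6, "dy": -0.47, "dz": 0, "roll": 0, "fingers": 0.7}, {"dx": 0.6, "dy": -0.47, "dz": 0, "roll": 0, "fingers": 0.7}, {"dx": 0.6, "dy": -0.47, "dz": 0, "roll": 0, "fingers": 0.7}, {"dx": 0.6, "dy": -0.47, "dz": 0, "roll": 0, "fingers": 0.7}, {"dx": 0.35, "dy": -0.27, "dz": 0, "roll": 0, "fingers": 0.7}, {"dx": 0, "dy": 0, "dz": 0, "roll": 0, "fingers": 0.7}, {"dx": 0, "dy": 0, "dz": 0, "roll": 0, "fingers": 0.7}]}}

```text
time: 22.27
tool_pos: [0.6107, 0.1589, 0.1298]
tcp_rot: [-2.933, -1.125, 0.002]
wrist_force: [-0.7, -0.1, -0.6]
width: 0.573
```

```bash
python3 p.py .6105 .158 .055 41.8
```

```text
t 22.27 tcp [0.6107 0.1589 0.1298] psi 41.98 tilt 0.07 F [-0.7 -0.1 -0.6] M [-0.08  0.01 -0.02] w 0.573
units: roll 0.04 then dxdydz [-0.02  0.01  1.87]
```

{"fn": "play_rows", "kwargs": {"rows": [{"dx": -0.01, "dy": 0.01, "dz": 0.4, "roll": 0, "fingers": 0.7}, {"dx": 0, "dy": 0, "dz": 0.5, "roll": 0, "fingers": 0.7}, {"dx": 0, "dy": 0, "dz": 0.5, "roll": 0, "fingers": 0.7}, {"dx": 0, "dy": 0, "dz": 0.3, "roll": 0, "fingers": 0.7}, {"dx": 0, "dy": 0, "dz": 0.12, "roll": 0, "fingers": 0.7}, {"dx": 0, "dy": 0, "dz": 0, "roll": 0, "fingers": 0.7}, {"dx": 0, "dy": 0, "dz": 0, "roll": 0, "fingers": 0.7}, {"dx": 0, "dy": 0, "dz": 0, "roll": 0, "fingers": 0.7}]}}

```text
time: 22.93
tool_pos: [0.6125, 0.1568, 0.0591]
tcp_rot: [2.934, 1.121, 0.004]
wrist_force: [-1.1, 0.2, 0.1]
width: 0.57
```

```bash
python3 p.py .6105 .158 .0345 41.8
```

```text
t 22.93 tcp [0.6125 0.1568 0.0591] psi 41.81 tilt 0.13 F [-1.1  0.2  0.1] M [0.02 0.04 0.01] w 0.57
units: roll 0.0 then dxdydz [-0.02 -0.06  0.61]
```

{"fn": "play_rows", "kwargs": {"rows": [{"dx": -0.02, "dy": -0.02, "dz": 0.08, "roll": 0, "fingers": 0.7}, {"dx": 0, "dy": 0, "dz": 0.08, "roll": 0, "fingers": 0.7}, {"dx": 0, "dy": 0, "dz": 0.08, "roll": 0, "fingers": 0.7}, {"dx": 0, "dy": 0, "dz": 0.08, "roll": 0, "fingers": 0.7}, {"dx": 0, "dy": 0, "dz": 0.08, "roll": 0, "fingers": 0.7}, {"dx": 0, "dy": 0, "dz": 0, "roll": 0, "fingers": 0.7}]}}

```text
time: 23.43
tool_pos: [0.6095, 0.1568, 0.0406]
tcp_rot: [-2.934, -1.121, 0.003]
wrist_force: [0.3, -0.1, -1.2]
width: 0.568
```

```bash
python3 p.py .6105 .158 .0345 41.8
```

```text
t 23.43 tcp [0.6095 0.1568 0.0406] psi 41.83 tilt 0.1 F [ 0.3 -0.1 -1.2] M [0.   0.05 0.  ] w 0.568
units: roll 0.01 then dxdydz [ 0.04 -0.01  0.15]
```

On the stub with no contact. Lower the last 6.5 mm, release, lift.

{"fn": "play_rows", "kwargs": {"rows": [{"dx": 0.02, "dy": -0.01, "dz": 0.06, "roll": 0, "fingers": 0.7}, {"dx": 0, "dy": 0, "dz": 0.06, "roll": 0, "fingers": 0.7}, {"dx": 0, "dy": 0, "dz": 0.04, "roll": 0, "fingers": 0.7}, {"dx": 0, "dy": 0, "dz": 0, "roll": 0, "fingers": 0.7}, {"dx": 0, "dy": 0, "dz": 0, "roll": 0, "fingers": 0.7}]}}

```text
time: 23.85
tool_pos: [0.6105, 0.1577, 0.0351]
tcp_rot: [-2.935, -1.121, 0.001]
wrist_force: [-0.4, -0.0, -0.2]
width: 0.572
```

```bash
python3 p.py .6105 .158 .0335 41.8
```

```text
t 23.85 tcp [0.6105 0.1577 0.0351] psi 41.83 tilt 0.02 F [-0.4 -0.  -0.2] M [-0.01  0.06 -0.06] w 0.572
units: roll 0.01 then dxdydz [ 0.01 -0.01  0.04]
```

{"fn": "play_rows", "kwargs": {"rows": [{"dx": 0, "dy": 0, "dz": 0.03, "roll": 0, "fingers": 0.7}, {"dx": 0, "dy": 0, "dz": 0, "roll": 0, "fingers": 0.7}, {"dx": 0, "dy": 0, "dz": 0, "roll": 0, "fingers": 0.4}, {"dx": 0, "dy": 0, "dz": 0, "roll": 0, "fingers": 0.2}, {"dx": 0, "dy": 0, "dz": 0, "roll": 0, "fingers": 0.2}, {"dx": 0, "dy": 0, "dz": 0, "roll": 0, "fingers": 0.2}, {"dx": 0, "dy": 0, "dz": -0.3, "roll": 0, "fingers": 0.2}, {"dx": 0, "dy": 0, "dz": -0.6, "roll": 0, "fingers": 0.2}, {"dx": 0, "dy": 0, "dz": -0.7, "roll": 0, "fingers": 0.2}, {"dx": 0, "dy": 0, "dz": -0.7, "roll": 0, "fingers": 0.2}, {"dx": 0, "dy": 0, "dz": -0.5, "roll": 0, "fingers": 0.2}, {"dx": 0, "dy": 0, "dz": -0.2, "roll": 0, "fingers": 0.2}, {"dx": 0, "dy": 0, "dz": 0, "roll": 0, "fingers": 0.2}]}}

```text
time: 24.93
tool_pos: [0.6128, 0.1582, 0.1581]
tcp_rot: [2.934, 1.121, 0.01]
wrist_force: [0.4, 0.7, -0.0]
width: 0.799
```

{"fn": "play_rows", "kwargs": {"rows": [{"dx": -0.3, "dy": 0.3, "dz": 0, "roll": 0, "fingers": 0.4}, {"dx": -0.6, "dy": 0.6, "dz": 0, "roll": 0, "fingers": 0.4}, {"dx": -0.6, "dy": 0.8, "dz": 0, "roll": 0, "fingers": 0.4}, {"dx": -0.6, "dy": 0.8, "dz": 0, "roll": 0, "fingers": 0.4}, {"dx": -0.6, "dy": 0.8, "dz": 0, "roll": 0, "fingers": 0.4}, {"dx": -0.6, "dy": 0.8, "dz": 0, "roll": 0, "fingers": 0.4}, {"dx": -0.6, "dy": 0.6, "dz": 0, "roll": 0, "fingers": 0.4}, {"dx": -0.3, "dy": 0.3, "dz": 0, "roll": 0, "fingers": 0.4}, {"dx": 0, "dy": 0, "dz": 0, "roll": 0, "fingers": 0.4}]}}

```text
time: 25.68
tool_pos: [0.6172, -0.1072, 0.152]
tcp_rot: [-2.936, -1.115, 0.005]
wrist_force: [0.1, 0.2, -0.1]
width: 0.602
```

```bash
python3 p.py .5505 .105 .15 131.8;  python3 -c "
from m import *
b=cam('top','t6.png');a=cam('scene','s6.png')
cv2.imwrite('pics/v6.png',np.hstack([cv2.resize(a['pixels'][160:240,260:380],(480,320)),cv2.resize(b['pixels'][165:265,255:345],(288,320))])[:,:,::-1])
for c,z in((a,'s'),(b,'t')):
  X=cloud(c)
  for x,y in((.6107,.158),(.4905,.0517)):
   d=np.hypot(X[...,0]-x,X[...,1]-y)
   for lo,hi,r in((.034,.042,.03),(.043,.052,.012)):
        q=X[(d<r)&(X[...,2]>lo)&(X[...,2]<hi)]
        if len(q)>4: print(z,lo,len(q),q.mean(0).round(4),cv2.minEnclosingCircle(q[:,:2].astype(np.float32)*1000))
  w=np.hypot(X[...,0]-.55,X[...,1]-.105)<.06
  q=X[w&(X[...,2]>.074)&(X[...,2]<.09)];print('handle',cv2.minAreaRect(q[:,:2].astype(np.float32)*1000))
"
```

```text
t 25.68 tcp [ 0.6172 -0.1072  0.152 ] psi 41.59 tilt 0.19 F [ 0.1  0.2 -0.1] M [-0.01 -0.03 -0.03] w 0.602
units: roll -22.55 then dxdydz [5.07 2.29 0.05]
s 0.034 198 [0.6124 0.1554 0.0378] ((611.4535522460938, 156.9855194091797), 27.324935913085938)
s 0.043 25 [0.6124 0.1557 0.0471] ((612.4910888671875, 155.53826904296875), 8.42344856262207)
handle ((552.3123779296875, 104.09685516357422), (15.78510856628418, 82.40696716308594), 42.23329544067383)
t 0.034 184 [0.61   0.1578 0.0379] ((609.7742309570312, 157.35707092285156), 26.760459899902344)
t 0.043 25 [0.6091 0.1578 0.0462] ((609.301025390625, 157.81495666503906), 9.620417594909668)
t 0.034 193 [0.4891 0.053  0.0378] ((489.6077880859375, 52.87601852416992), 26.616939544677734)
t 0.043 25 [0.4892 0.0531 0.0474] ((489.45013427734375, 52.974937438964844), 9.459748268127441)
handle ((549.6155395507812, 105.97259521484375), (17.543148040771484, 84.49874877929688), 40.94267272949219)
```

View pics/v6.png

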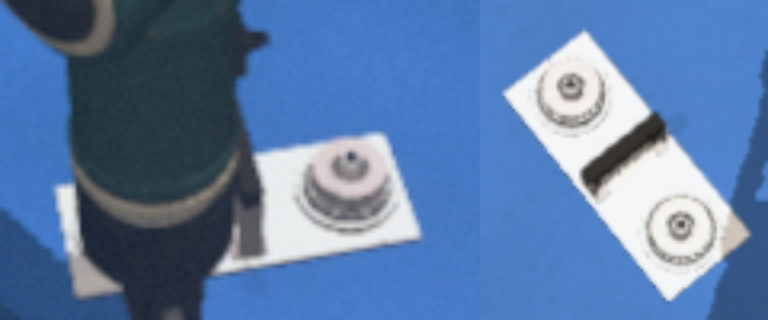

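Both sets now look alike, with disc tops at about 37.8 mm on each. Next I'll turn 90° and go over the handle.

{"fn": "play_rows", "kwargs": {"rows": [{"dx": 0, "dy": 0, "dz": 0, "roll": -0.5, "fingers": 0.4}, {"dx": 0, "dy": 0, "dz": 0, "roll": -1, "fingers": 0.4}, {"dx": 0, "dy": 0, "dz": 0, "roll": -1, "fingers": 0.4}, {"dx": 0, "dy": 0, "dz": 0, "roll": -1, "fingers": 0.4}, {"dx": 0, "dy": 0, "dz": 0, "roll": -1, "fingers": 0.4}, {"dx": 0, "dy": 0, "dz": 0, "roll": -1, "fingers": 0.4}, {"dx": 0, "dy": 0, "dz": 0, "roll": -1, "fingers": 0.4}, {"dx": 0, "dy": 0, "dz": 0, "roll": -1, "fingers": 0.4}, {"dx": 0, "dy": 0, "dz": 0, "roll": -1, "fingers": 0.4}, {"dx": 0, "dy": 0, "dz": 0, "roll": -1, "fingers": 0.4}, {"dx": 0, "dy": 0, "dz": 0, "roll": -1, "fingers": 0.4}, {"dx": 0, "dy": 0, "dz": 0, "roll": -1, "fingers": 0.4}, {"dx": 0, "dy": 0, "dz": 0, "roll": -1, "fingers": 0.4}, {"dx": 0, "dy": 0, "dz": 0, "roll": -1, "fingers": 0.4}, {"dx": 0, "dy": 0, "dz": 0, "roll": -1, "fingers": 0.4}, {"dx": 0, "dy": 0, "dz": 0, "roll": -1, "fingers": 0.4}, {"dx": 0, "dy": 0, "dz": 0, "roll": -1, "fingers": 0.4}, {"dx": 0, "dy": 0, "dz": 0, "roll": -1, "fingers": 0.4}, {"dx": 0, "dy": 0, "dz": 0, "roll": -1, "fingers": 0.4}, {"dx": 0, "dy": 0, "dz": 0, "roll": -1, "fingers": 0.4}]}}

```text
time: 27.45
tool_pos: [0.6183, -0.1011, 0.1531]
tcp_rot: [-1.566, -2.721, 0.0]
wrist_force: [-1.0, -0.8, -0.1]
width: 0.598
```

{"fn": "play_rows", "kwargs": {"rows": [{"dx": 0, "dy": 0, "dz": 0, "roll": -1, "fingers": 0.4}, {"dx": 0, "dy": 0, "dz": 0, "roll": -1, "fingers": 0.4}, {"dx": 0, "dy": 0, "dz": 0, "roll": -1, "fingers": 0.4}, {"dx": 0, "dy": 0, "dz": 0, "roll": 0, "fingers": 0.4}, {"dx": 0.25, "dy": 0.1, "dz": 0, "roll": 0, "fingers": 0.4}, {"dx": 0.5, "dy": 0.2, "dz": 0, "roll": 0, "fingers": 0.4}, {"dx": 0.6, "dy": 0.3, "dz": 0, "roll": 0, "fingers": 0.4}, {"dx": 0.6, "dy": 0.3, "dz": 0, "roll": 0, "fingers": 0.4}, {"dx": 0.6, "dy": 0.3, "dz": 0, "roll": 0, "fingers": 0.4}, {"dx": 0.6, "dy": 0.3, "dz": 0, "roll": 0, "fingers": 0.4}, {"dx": 0.6, "dy": 0.3, "dz": 0, "roll": 0, "fingers": 0.4}, {"dx": 0.6, "dy": 0.2, "dz": 0, "roll": 0, "fingers": 0.4}, {"dx": 0.4, "dy": 0.2, "dz": 0, "roll": 0, "fingers": 0.4}, {"dx": 0.3, "dy": 0.1, "dz": 0, "roll": 0, "fingers": 0.4}, {"dx": 0, "dy": 0, "dz": 0, "roll": 0, "fingers": 0.4}, {"dx": 0, "dy": 0, "dz": 0, "roll": 0, "fingers": 0.4}, {"dx": 0, "dy": 0, "dz": 0, "roll": 0, "fingers": 0.4}]}}

```text
time: 28.87
tool_pos: [0.5527, 0.1082, 0.1541]
tcp_rot: [1.282, 2.868, -0.0]
wrist_force: [0.1, -0.4, 0.0]
width: 0.605
```

```bash
python3 p.py .5505 .105 .0535 131.8
```

```text
t 28.87 tcp [0.5527 0.1082 0.1541] psi 131.81 tilt 0.03 F [ 0.1 -0.4  0. ] M [-0.03  0.02  0.03] w 0.605
units: roll 0.0 then dxdydz [-0.02 -0.09  2.51]
```

{"fn": "play_rows", "kwargs": {"rows": [{"dx": -0.02, "dy": -0.09, "dz": 0.2, "roll": 0, "fingers": 0.4}, {"dx": 0, "dy": 0, "dz": 0.4, "roll": 0, "fingers": 0.4}, {"dx": 0, "dy": 0, "dz": 0.5, "roll": 0, "fingers": 0.4}, {"dx": 0, "dy": 0, "dz": 0.5, "roll": 0, "fingers": 0.4}, {"dx": 0, "dy": 0, "dz": 0.4, "roll": 0, "fingers": 0.4}, {"dx": 0, "dy": 0, "dz": 0.3, "roll": 0, "fingers": 0.4}, {"dx": 0, "dy": 0, "dz": 0.2, "roll": 0, "fingers": 0.4}, {"dx": 0, "dy": 0, "dz": 0, "roll": 0, "fingers": 0.4}, {"dx": 0, "dy": 0, "dz": 0, "roll": 0, "fingers": 0.4}, {"dx": 0, "dy": 0, "dz": 0, "roll": 0, "fingers": 0.4}]}}

```text
time: 29.7
tool_pos: [0.5514, 0.1054, 0.055]
tcp_rot: [1.282, 2.867, 0.001]
wrist_force: [0.3, -0.1, 1.1]
width: 0.602
```

```bash
python3 p.py .5505 .105 .0535 131.8
```

```text
t 29.7 tcp [0.5514 0.1054 0.055 ] psi 131.8 tilt 0.09 F [ 0.3 -0.1  1.1] M [-0.02  0.01  0.04] w 0.602
units: roll 0.0 then dxdydz [ 0.01 -0.02  0.04]
```

{"fn": "play_rows", "kwargs": {"rows": [{"dx": 0, "dy": -0.02, "dz": 0, "roll": 0, "fingers": 0.6}, {"dx": 0, "dy": 0, "dz": 0, "roll": 0, "fingers": 0.7}, {"dx": 0, "dy": 0, "dz": 0, "roll": 0, "fingers": 0.8}, {"dx": 0, "dy": 0, "dz": 0, "roll": 0, "fingers": 0.9}, {"dx": 0, "dy": 0, "dz": 0, "roll": 0, "fingers": 1}, {"dx": 0, "dy": 0, "dz": 0, "roll": 0, "fingers": 1}, {"dx": 0, "dy": 0, "dz": 0, "roll": 0, "fingers": 1}, {"dx": 0, "dy": 0, "dz": 0, "roll": 0, "fingers": 1}], "grip_force": 100}}

```text
time: 30.37
tool_pos: [0.5511, 0.1055, 0.0554]
tcp_rot: [1.281, 2.866, 0.003]
wrist_force: [0.1, 1.4, 5.6]
width: 0.166
```

```bash
python3 p.py .5505 .105 .1545 131.8
```

```text
t 30.37 tcp [0.5511 0.1055 0.0554] psi 131.83 tilt 0.15 F [0.1 1.4 5.6] M [ 0.19  0.   -0.05] w 0.166
units: roll 0.01 then dxdydz [ 0.   -0.02 -2.48]
```

{"fn": "play_rows", "kwargs": {"rows": [{"dx": 0, "dy": 0, "dz": -0.05, "roll": 0, "fingers": 1}, {"dx": 0, "dy": 0, "dz": -0.1, "roll": 0, "fingers": 1}, {"dx": 0, "dy": 0, "dz": -0.15, "roll": 0, "fingers": 1}, {"dx": 0, "dy": 0, "dz": -0.2, "roll": 0, "fingers": 1}, {"dx": 0, "dy": 0, "dz": -0.2, "roll": 0, "fingers": 1}, {"dx": 0, "dy": 0, "dz": -0.2, "roll": 0, "fingers": 1}, {"dx": 0, "dy": 0, "dz": -0.2, "roll": 0, "fingers": 1}, {"dx": 0, "dy": 0, "dz": -0.2, "roll": 0, "fingers": 1}, {"dx": 0, "dy": 0, "dz": -0.2, "roll": 0, "fingers": 1}, {"dx": 0, "dy": 0, "dz": -0.2, "roll": 0, "fingers": 1}, {"dx": 0, "dy": 0, "dz": -0.2, "roll": 0, "fingers": 1}, {"dx": 0, "dy": 0, "dz": -0.2, "roll": 0, "fingers": 1}, {"dx": 0, "dy": 0, "dz": -0.2, "roll": 0, "fingers": 1}, {"dx": 0, "dy": 0, "dz": -0.15, "roll": 0, "fingers": 1}, {"dx": 0, "dy": 0, "dz": -0.1, "roll": 0, "fingers": 1}, {"dx": 0, "dy": 0, "dz": -0.05, "roll": 0, "fingers": 1}, {"dx": 0, "dy": 0, "dz": 0, "roll": 0, "fingers": 1}, {"dx": 0, "dy": 0, "dz": 0, "roll": 0, "fingers": 1}, {"dx": 0, "dy": 0, "dz": 0, "roll": 0, "fingers": 1}, {"dx": 0, "dy": 0, "dz": 0, "roll": 0, "fingers": 1}]}}

```text
time: 32.03
tool_pos: [0.5494, 0.1049, 0.1574]
tcp_rot: [-1.282, -2.867, 0.001]
wrist_force: [-0.8, 0.5, -8.6]
width: 0.166
```

```bash
cat > fin.py <<'E'
from p import *
plan(.5505,.105,.155,131.8)
b=cam('top','t7.png');a=cam('scene','s7.png')
cv2.imwrite('pics/v7.png',np.hstack([cv2.resize(a['pixels'][110:260,240:400],(427,400)),cv2.resize(b['pixels'][160:280,250:360],(366,400))])[:,:,::-1])
for c in(a,b):
    X=cloud(c);h=cv2.cvtColor(c['pixels'],cv2.COLOR_RGB2HSV)
    D=X-np.array([.5505,.105,0]);t=np.radians(41.8)
    lx=D[...,0]*np.cos(t)+D[...,1]*np.sin(t);ly=-D[...,0]*np.sin(t)+D[...,1]*np.cos(t)
    m=(abs(lx)<.125)&(abs(ly)<.05)&(X[...,2]>.08)&(X[...,2]<.125)&(h[...,1]<70)&(h[...,2]>120)&(np.hypot(abs(lx)-.08,ly)>.041)
    q=np.c_[lx[m],ly[m],np.ones(m.sum())];k,*_=np.linalg.lstsq(q,X[...,2][m],rcond=None)
    print(m.sum(),'slope deg',np.degrees(k[:2]).round(2),'plate top z',k[2].round(4))
    for s in(1,-1):
        d=np.hypot(lx-s*.08,ly)
        for lo,hi in((.024,.036),(.036,.048)):
            mm=(d<.030)&(X[...,2]-k[2]>lo)&(X[...,2]-k[2]<hi)
            if mm.sum()>5: print(s,lo,mm.sum(),lx[mm].mean().round(4),ly[mm].mean().round(4),(X[...,2][mm]-k[2]).mean().round(4))
plan(.5505,.105,.155,131.8)
E
python3 fin.py
```

```text
t 32.03 tcp [0.5494 0.1049 0.1574] psi 131.83 tilt 0.07 F [-0.8  0.5 -8.6] M [ 0.   -0.06 -0.03] w 0.166
units: roll 0.01 then dxdydz [-0.02  0.02  0.06]
966 slope deg [-0.25  0.03] plate top z 0.108
1 0.024 240 0.0775 -0.0041 0.031
1 0.036 33 0.0785 -0.0028 0.0398
-1 0.024 254 -0.0818 -0.0023 0.0316
-1 0.036 37 -0.0813 -0.002 0.0407
485 slope deg [-0.46  1.08] plate top z 0.1073
1 0.024 13 0.0667 0.0211 0.0311
-1 0.024 27 -0.0615 -0.0024 0.0318
t 32.13 tcp [0.5495 0.1049 0.1575] psi 131.83 tilt 0.06 F [-0.6 -0.3 -8.6] M [-0.03 -0.   -0.01] w 0.168
units: roll 0.01 then dxdydz [-0.01  0.02  0.06]
```

View pics/v7.png

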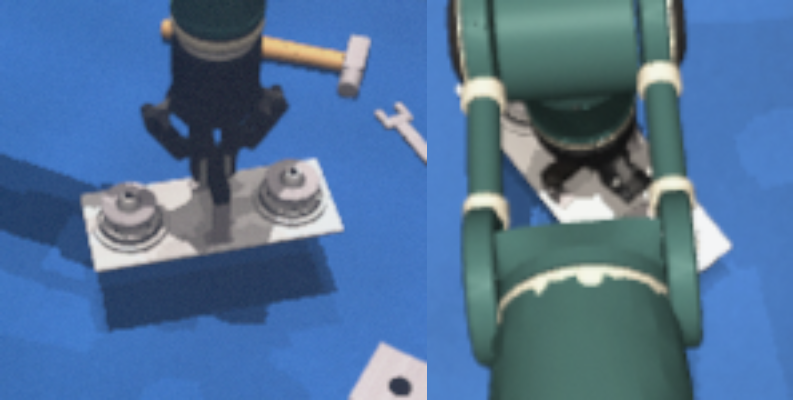

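The carrier is held level by its handle with its underside at about 102 mm, and both sets are in place. I'll settle briefly and hand in.

{"fn": "play_rows", "kwargs": {"rows": [{"dx": 0, "dy": 0, "dz": 0, "roll": 0, "fingers": 1}, {"dx": 0, "dy": 0, "dz": 0, "roll": 0, "fingers": 1}, {"dx": 0, "dy": 0, "dz": 0, "roll": 0, "fingers": 1}, {"dx": 0, "dy": 0, "dz": 0, "roll": 0, "fingers": 1}, {"dx": 0, "dy": 0, "dz": 0, "roll": 0, "fingers": 1}, {"dx": 0, "dy": 0, "dz": 0, "roll": 0, "fingers": 1}]}}

```text
time: 32.63
tool_pos: [0.5499, 0.105, 0.1581]
tcp_rot: [1.282, 2.868, 0.0]
wrist_force: [0.1, -0.1, -8.4]
width: 0.164
```

```bash
python3 -c "
from p import *
plan(.5505,.105,.155,131.8); print(bot.finish_job())"
```

```text
t 32.63 tcp [0.5499 0.105  0.1581] psi 131.83 tilt 0.01 F [ 0.1 -0.1 -8.4] M [ 0.05 -0.   -0.06] w 0.164
units: roll 0.01 then dxdydz [-0.01  0.01  0.08]
the job is handed in; nothing more can be done
None
```

I filled the empty nest in order: hub, then the white spacer, then the disc. I then lifted the carrier by its handle and handed the job in at about 33 s while still holding it there, steady.

- **Height and level:** the scene camera puts the plate's underside about 10 cm above the bench, tilted about 0.3°. The top view was mostly hidden by the arm and gave about 1° from partial data.
- **Sets in place:** both stacks have the same height, with disc tops about 31–32 mm above the plate's top. The wrist carries about 8.5 N, which fits the 0.9 kg loaded carrier.
- **Other things:** the moves stayed clear of the bystanders and the turquoise rings, but I did not re-measure their positions at the end.
- **Disagreement:** the gripper's opening read 2–5 mm under each part's nominal width. Every grip still held.

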